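# Pack the goods wagons in the latched flip-top box

### The arm

A 6-joint arm with a two-finger parallel gripper is mounted at the origin on the work surface. World frame = base frame: x ahead of the robot, y to its left, z up, the work surface at z = 0. Lengths are in m, angles in degrees, forces in N, time in s.
With the tool pointing down it reaches from about 0.35 to 0.875 m from the base axis. Payload 4.2 kg.
Tool frame: the origin (TCP) lies midway between the tips of the shut fingers; the grasp point (between the pads) lies 19 mm behind it; z points along the fingers, x is the direction in which the jaws open and shut, and the axes are right-handed (so a half turn about z gives the same grasp; the last joint's range is limited). The gripper opens to 87 mm and grips with 3 to 60 N. Pads are 19 mm wide; open, the fingers measure 117 mm over their backs; the gripper's body (75 mm by 190 mm) begins 51 mm behind the grasp point.
Start: joints at [80.535, 22.042, 0.453, 0, -68.411, -14.817], TCP at [0.257, 0.57, 0.223] pointing down, gripper open.
Joint ranges: [-179.83, 179.83], [-69.29, 118.12], [-61.27, 80.66], [-181.25, 117.63], [-171.15, -9.14], [-177.46, 177.46]. Speed limits (degrees/s): [159.86, 159.86, 180, 180, 180, 180].

### API

Orientations are given as a 3x3 rotation matrix whose columns are the frame's x, y, z axes.
In Python, from station import sense, capture, finish_job, find_in gives the robot as it stands.
- The arm moves only by the shell command python3 -m creep 'ROWS'. ROWS is JSON, a list of rows, each a list of 7 numbers: the shift along the tool's x, y, z in mm, then the turn, a rotation vector about the tool's x, y, z in degrees, then the opening, from 0 (shut) to 1 (fully open). A call has exactly 10 rows; each row shifts and turns the commanded pose from where the row before left it, along the tool's axes as they then stand; what a row does not reach is not made up. A row lasts 1/8 s, in which the tool goes at most 62.5 mm and 10.7 degrees, less where a joint would pass 70% of its speed; a pose out of reach is approached as far as the arm can. A call with a gripper value outside its range is refused whole. The fingers move at their own pace and stop on an object; the grip force is fixed at half the most. Time passes only in rows, so rows that do not move let the fingers close, or fill a call up. It gives the time, the measured TCP pose, the force and the opening at its end, in the units of the state.
- sense(): the state, without advancing time (a new reading comes with each control period).
- capture(name): name is "scene" or "top" or "wrist"; returns a dict with "color" (400x640x3 uint8, blue, green, red), "vertical_fov" (degrees; the focal length in pixels is half the picture's height over the tangent of half this angle, whatever the lens; pixels are square), "cx", "cy" (the principal point, pixels), "k1" (the pictures are not rectified: a ray, as slopes to the right and down, at radius r is drawn at 1 + k1 r^2 times it, then the intrinsics apply), "R" (3x3) and "t" (3): a world point X has camera coordinates R X + t. Camera axes: x right, y down, z forward; pixel columns grow to the right and rows downward; lengths in m; the calibration is good to about 2 mm. A picture is of the moment at which its call begins. There is no depth.
- finish_job(): hands the job in, once; it reports no verdict.
Trained networks look in the newest picture that a camera, given by its name, has taken for a name from the list of things; names that differ only in an ending like _2 or _b are one class to them, and where a whole thing is asked for, a point or a joint stands for the part that bears it (a point fixed in the world has none). Each returns a list of dicts, best first, with "p" (0 to 1); they miss things now and then, are a little off and sometimes report something else, mostly with a low value. They report only what shows in the picture. A call takes as long as a camera call. They do not tell look-alikes from the thing itself.
- find_in(camera, name): "xy" ([column, row] in pixels, amid what is visible of it).
The state is a dict: "time_s": time; "joints": joint angles; "joint_velocities": joint speeds; "effort": joint torques, N m; "tcp_pos": TCP position; "ee_rot": TCP orientation; "wrist_force": force on the tool from outside, world axes, zero at the start; "moment": the same for the moment, N m; "gripper_width": opening from 0.0 (shut) to 1.0 (fully open).
Only numpy, scipy, OpenCV 4.12 (cv2) and the standard library are available. Lean on these libraries where they do the work, as an engineer would, in place of code of your own. Each camera call takes 0.05 s, during which the arm holds its last target. There are 200 camera calls.

### The job

The fir trees are standing on the lid of the black box: move each one gently to the upper shelf of the white tiers and leave it standing there, never tipping one over. Then press the latch pad and let the lid spring fully open by itself without touching it, stand every goods wagon on its wheels on the floor of the box, and shut the lid until the latch holds it. Leave the other models where they are.

Things in the scene. Friction and masses are not known exactly. Their poses are not given: they have to be found in the camera images.
- fir_1: tall top-heavy fir tree, 106 tall, round about its z, some 90 g. Origin: centre of the underside. Foot 34 across, 6 thick; slim trunk 12 across up to 45; upright cylindrical skirt 44 across from 45 to 73, then a cone to the tip. Centre of mass about 60 up: grip round the skirt (64 up), not the trunk. Starts on the box's lid; None if absent.
- fir_2: tall top-heavy fir tree, 106 tall, round about its z, some 90 g. Origin: centre of the underside. Foot 34 across, 6 thick; slim trunk 12 across up to 45; upright cylindrical skirt 44 across from 45 to 73, then a cone to the tip. Centre of mass about 60 up: grip round the skirt (64 up), not the trunk. Starts on the box's lid; None if absent.
- fir_3: tall top-heavy fir tree, 106 tall, round about its z, some 90 g. Origin: centre of the underside. Foot 34 across, 6 thick; slim trunk 12 across up to 45; upright cylindrical skirt 44 across from 45 to 73, then a cone to the tip. Centre of mass about 60 up: grip round the skirt (64 up), not the trunk. Starts on the box's lid; None if absent.
- wagon_1: wooden goods wagon with three logs lying on it: 56 long (own x) x 28 wide (own y), solid sides from 8 to 29 up, top of load 37 to 40 up. Origin: centre of the underside, z up. Some 60 g. Grip across the width. Starts on the table right of the box (smaller y); None if absent.
- wagon_2: wooden goods wagon with a silver tank lying on it: 56 long (own x) x 28 wide (own y), solid sides from 8 to 29 up, top of load 37 to 40 up. Origin: centre of the underside, z up. Some 60 g. Grip across the width. Starts on the table right of the box (smaller y); None if absent.
- wagon_3: wooden goods wagon with a flat covered crate on it: 56 long (own x) x 28 wide (own y), solid sides from 8 to 29 up, top of load 37 to 40 up. Origin: centre of the underside, z up. Some 60 g. Grip across the width. Starts on the table right of the box (smaller y); None if absent.
- box: black flip-top box, fixed to the table: outside 130 (own x) x 220 (own y) x 65 tall without its lid, walls and floor 5 thick, inside 120 x 210 x 60 deep. Origin: centre of its underside; own x points away from the robot (hinge side), -x to the latch side.
- box_in (a point): centre of the box's inner floor, 5 above the table; axes as the box's.
- lid (a joint): lid angle, rad: 0 shut, about 0.01 when latched, 1.6 fully open (just past vertical). It turns about the box's y through lid_hinge. A spring always drives it open (pops up in about 1 s; some 2 N at the free edge). To shut: push its outer face from behind over and down, then press within 40 of the free edge, mid-width, 5 to 15 N, to 0: the latch snaps over.
- lid_hinge (a point): middle of the lid's hinge line, which runs along the box's own y at the top of its rear (+x) wall, 65 above the table. The lid's panel is 130 x 220 and 8 thick; its inner face passes through the hinge line; open, it stands to 207 above the table (tongue included).
- lid_edge (a point): middle of the lid's free front edge, on its outer (upper) face; moves with the lid: 130 from the hinge line along the panel, 8 outside it. A tongue 34 wide projects 12 farther forward there, under the latch's hook.
- latch (a joint): angle of the push-to-release latch in rad: 0 at rest (hooked over the lid's tongue when the lid is shut), 0.1 to 0.18 frees the lid, 0.25 fully pressed. A spring returns it; fully pressing the pad takes about 2.5 N.
- latch_pad (a point): where to press: top of the latch's level ribbed grey pad, 44 wide, that juts out in front (-x) of the box, 43 above the table; push straight down 16 to the stop. The latch's hook rises 47 above the pad, 50 nearer the box; it leans 12 towards the pad when pressed. The point moves with the pad.
- tiers: white acrylic stacking tiers, fixed: lower shelf 280 (own x) x 210 (own y), its top 50 above the table; upper shelf 280 x 100 along its far-left (own +y) side, its top 100 above the table. Origin: centre of the lower riser's underside.
- tier_top (a point): centre of the upper shelf's top surface, 100 above the table; own x along its 280 length, own y across its 100 width, z up.
- tram: bystander: silver plastic tram 75 x 26 x 41 on the lower shelf. Origin: centre of the underside.
- viaduct: bystander: wooden viaduct arch 74 x 30 x 62 on the lower shelf. Origin: centre of the underside.
- portal: bystander: steel tunnel portal 70 x 26 x 58 on the lower shelf. Origin: centre of the underside.
- hut: bystander: white hut with a dark roof, 55 x 52 x 57, on the table near the robot. Origin: centre of the underside.
- bench: bystander: small wooden bench 27 x 70 x 39 on the table beyond the wagons. Origin: centre of the underside.
- tower: bystander: water tower 44 across, 72 tall, on the table beyond the box. Origin: centre of the underside.
Things that resemble listed ones, but are neither listed nor needed, are in the scene too. What is shaped like the fir_3 but purple or red is not meant.

How it is judged:
By the outcome, as a careful person would: the job done as asked, in the order asked, and still so for the second after the job is handed in, with the robot touching nothing.
Of fir_1, fir_2, fir_3 only 2 to 3 are there at a start; the rules pass over those that are not, and their reading is None.
Of wagon_1, wagon_2, wagon_3 only 2 to 3 are there at a start; the rules pass over those that are not, and their reading is None.
At some moment in a run one of wagon_1, wagon_2, wagon_3 may be knocked a few centimetres aside while the robot is not near it.
It also fails if it takes over 210 s, if anything falls off the work surface, if the arm or the gripper's body presses on something with over 40 N, if the wrist force passes 120 N, or if a joint passes its speed limit or range.

## Working session

There is one attempt and no reset: what is moved stays moved. The work goes in short steps, Python scripts to look and compute and a shell command to move; the robot and the scene stay as the last step left them, time stands still between calls to the robot, and variables do not carry over. Pictures are saved under pics/ and viewed, about 12 in all and at most 16, crops included, and the job is handed in when it is done.

```bash
mkdir -p pics; ls
cat > h.py <<'E'
import numpy as np, cv2, sys
from station import sense, capture, finish_job, find_in
def cam(n):
    c=capture(n); c['f']=200/np.tan(np.radians(c['vertical_fov'])/2); c['R']=np.array(c['R']);c['t']=np.array(c['t']); return c
def ray(c,xy):
    K=np.array([[c['f'],0,c['cx']],[0,c['f'],c['cy']],[0,0,1.]])
    # invert r_d = r(1+k1 r^2)
    d=np.array([(xy[0]-c['cx'])/c['f'],(xy[1]-c['cy'])/c['f']]); u=d.copy()
    for _ in range(30): u=d/(1+c['k1']*(u@u))
    return -c['R'].T@c['t'], c['R'].T@np.array([u[0],u[1],1])
def at_z(c,xy,z):
    o,d=ray(c,xy); return o+d*(z-o[2])/d[2]
def proj(c,X):
    p=c['R']@np.array(X)+c['t']; u=p[:2]/p[2]; u=u*(1+c['k1']*(u@u)); return u*c['f']+[c['cx'],c['cy']]
E
python3 - <<'E'
from h import *
for n in ('scene','top','wrist'):
    c=cam(n); cv2.imwrite(f'pics/{n}0.png',c['color']); print(n,(-c['R'].T@c['t']).round(3),c['R'][2].round(2))
    if n!='wrist':
        for k,z in dict(fir_1=.13,wagon_1=.03,box=.06,lid=.073,latch_pad=.043,tiers=.08,tram=.07,viaduct=.08,portal=.08,hut=.03,bench=.03,tower=.04).items():
            print(k,[(np.round(d['p'],2),np.round(d['xy']).astype(int).tolist(),at_z(c,d['xy'],z)[:2].round(3).tolist()) for d in find_in(n,k)[:6]])
s=sense();print(s)
E
```

```text
pics
scene [1.276 0.379 0.743] [-0.67 -0.38 -0.64]
fir_1 [(np.float64(0.94), [295, 176], [0.587, -0.068]), (np.float64(0.94), [355, 180], [0.542, 0.052]), (np.float64(0.89), [331, 179], [0.561, 0.005]), (np.float64(0.83), [376, 201], [0.584, 0.118]), (np.float64(0.8), [381, 165], [0.466, 0.078])]
wagon_1 [(np.float64(0.9), [214, 172], [0.55, -0.335]), (np.float64(0.8), [236, 155], [0.463, -0.331]), (np.float64(0.76), [208, 190], [0.618, -0.3]), (np.float64(0.42), [412, 237], [0.547, 0.191])]
box [(np.float64(0.73), [412, 238], [0.579, 0.199]), (np.float64(0.66), [298, 213], [0.618, -0.045]), (np.float64(0.19), [294, 177], [0.51, -0.12])]
lid [(np.float64(0.59), [298, 202], [0.601, -0.054])]
latch_pad [(np.float64(0.72), [295, 205], [0.583, -0.077]), (np.float64(0.68), [414, 236], [0.556, 0.196])]
tiers [(np.float64(0.87), [458, 244], [0.576, 0.291]), (np.float64(0.65), [297, 149], [0.429, -0.158])]
tram [(np.float64(0.67), [436, 186], [0.408, 0.193])]
viaduct [(np.float64(0.9), [424, 208], [0.504, 0.196]), (np.float64(0.23), [208, 189], [0.661, -0.255])]
portal [(np.float64(0.39), [2
[... 1618 characters left out ...]
7139237e-04,
       -6.84111799e+01, -1.48187214e+01]), 'joint_velocities': array([ 0.02366203, -0.09118787,  0.08259548, -0.05434065,  0.00550247,
        0.04072189]), 'effort': array([ 3.63609879e-04, -3.90465260e+01,  1.87623078e+01,  4.22441840e+00,
        1.54660834e-02, -1.42726108e-05]), 'tcp_pos': array([0.25695357, 0.5696854 , 0.22252234]), 'ee_rot': array([[-4.11223123e-01, -9.11534719e-01, -2.02798270e-05],
       [-9.11534716e-01,  4.11223123e-01, -6.47026066e-05],
       [ 6.73182061e-05, -8.12144156e-06, -9.99999998e-01]]), 'wrist_force': array([0.35456794, 0.66641407, 0.00428024]), 'moment': array([-0.0414685 , -0.03025969,  0.02511136]), 'gripper_width': 0.9971416599917137}
```

Run:
```python
import cv2
a=cv2.imread('pics/scene0.png')[110:320,170:530]; b=cv2.imread('pics/top0.png')[70:330,150:500]
cv2.imwrite('pics/scene0c.png',cv2.resize(a,None,fx=2.2,fy=2.2,interpolation=3)); cv2.imwrite('pics/top0c.png',cv2.resize(b,None,fx=2.2,fy=2.2,interpolation=3))
```

```text
(no output)
```

View pics/scene0c.png

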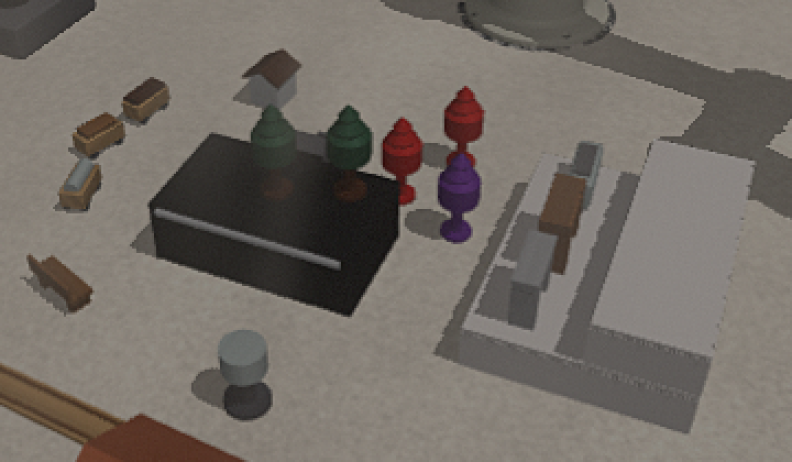

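View pics/top0c.png

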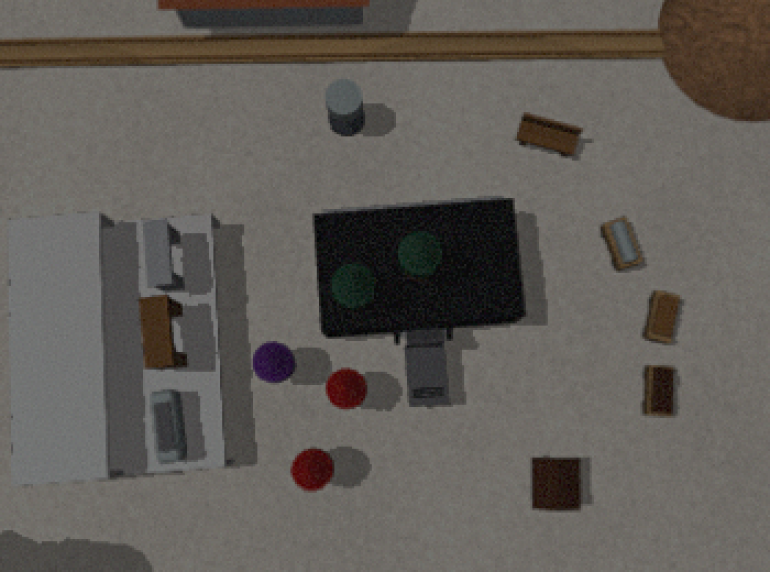

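The pictures show two green firs on the lid (top crop 352,285 and 419,253). There are three wagons right of the box (crate 660,390; logs 662,315; tank 622,243). The red and purple look-alikes stand on the table left-front of the box, and the upper shelf is at the far left (crop x 10–105).

```bash
cat >> h.py <<'E'
def tri(c1,p1,c2,p2):
    o1,d1=ray(c1,p1);o2,d2=ray(c2,p2); s=np.linalg.lstsq(np.c_[d1,-d2],o2-o1,rcond=None)[0]
    a=o1+s[0]*d1;b=o2+s[1]*d2; return (a+b)/2,np.linalg.norm(a-b)
def blobs(m,amin=30):
    n,l,st,ce=cv2.connectedComponentsWithStats(m.astype(np.uint8)); return [(ce[i].round(1).tolist(),st[i].tolist(),l==i) for i in range(1,n) if st[i][4]>amin]
E
python3 - <<'E'
from h import *
T=cam('top');S=cam('scene')
def green(c):
    a=cv2.GaussianBlur(c['color'],(3,3),0).astype(int); return (a[...,1]>a[...,2]+12)&(a[...,1]>a[...,0]+3)
gt=blobs(green(T));gs=blobs(green(S))
for n,g in(('T',gt),('S',gs)):
    for b in g: print(n,b[:2])
for a in gt:
    for b in gs:
        p,e=tri(T,a[0],S,b[0]); 
        if e<.01 and a[1][4]>150: print(p.round(4),e.round(4))
q=lambda x,y:(150+x/2.2,70+y/2.2)
L=[at_z(T,q(*k),.073)[:2] for k in((314,213),(513,198),(524,316),(323,336))]
print('lid',np.round(L,4).tolist(),np.mean(L,0))
print('pad',at_z(T,q(427,390),.043),'crop')
print('tier',[at_z(T,q(*k),.1)[:2].round(3).tolist() for k in((10,217),(100,213),(108,477),(12,483))])
a=cv2.GaussianBlur(T['color'],(3,3),0).astype(int)
m=(a[...,2]>a[...,0]+18)
for b in blobs(m,60):
    if b[0][0]>400 and 150<b[0][1]<280:
        ys,xs=np.where(b[2]); r=cv2.minAreaRect(np.c_[xs,ys].astype(np.float32)); w=[at_z(T,k,.03)[:2] for k in cv2.boxPoints(r)]
        print('wagon?',b[:2],np.mean(w,0).round(4),np.round([w[1]-w[0],w[2]-w[1]],3).tolist())
E
```

```text
T ([338.6, 185.3], [331, 176, 19, 19, 232])
T ([308.4, 199.8], [301, 190, 18, 20, 222])
S ([330.5, 169.4], [323, 159, 15, 19, 148])
[ 0.5519 -0.0015  0.1472] 0.0011
lid [[0.6438, 0.0392], [0.6585, -0.1781], [0.529, -0.1857], [0.5093, 0.0289]] [ 0.58516425 -0.07390869]
pad [ 0.45212103 -0.08244427  0.043     ] crop
tier [[0.637, 0.363], [0.64, 0.265], [0.365, 0.245], [0.359, 0.344]]
wagon? ([550.9, 172.5], [535, 89, 32, 167, 2518]) [ 0.6438 -0.6068] [[0.004, -0.041], [-0.431, 0.002]]
wagon? ([431.4, 180.9], [424, 169, 18, 23, 133]) [ 0.6173 -0.3058] [[0.011, -0.029], [-0.054, -0.017]]
wagon? ([580.5, 200.5], [575, 171, 12, 48, 186]) [ 0.578  -0.6734] [[0.002, -0.016], [-0.12, -0.004]]
wagon? ([450.6, 213.4], [443, 202, 16, 24, 284]) [ 0.5334 -0.3466] [[0.055, -0.013], [-0.006, -0.03]]
wagon? ([448.4, 247.4], [443, 236, 13, 24, 229]) [ 0.4502 -0.337 ] [[0.055, -0.006], [-0.002, -0.029]]
```

```bash
python3 -m creep '[[0,0,-5,0,0,9.4,1],[0,0,-5,0,0,9.4,1],[0,0,-5,0,0,9.4,1],[0,0,-5,0,0,9.4,1],[0,0,-5,0,0,9.4,1],[0,0,-5,0,0,9.4,1],[0,0,0,0,0,9.3,1],[0,0,0,0,0,0,1],[0,0,0,0,0,0,1],[0,0,0,0,0,0,1]]'
python3 -m creep '[[-20,-35,0,0,0,0,1],[-20,-35,0,0,0,0,1],[-20,-35,0,0,0,0,1],[-20,-35,0,0,0,0,1],[-20,-35,0,0,0,0,1],[-20,-35,0,0,0,0,1],[-20,-35,0,0,0,0,1],[-20,-35,0,0,0,0,1],[-20,-35,0,0,0,0,1],[-20,-35,0,0,0,0,1]]'
python3 -m creep '[[-20,-35,0,0,0,0,1],[-20,-35,0,0,0,0,1],[-20,-35,0,0,0,0,1],[-20,-35,0,0,0,0,1],[-15,-35,0,0,0,0,1],[0,-20,0,0,0,0,1],[0,0,0,0,0,0,1],[0,0,0,0,0,0,1],[0,0,0,0,0,0,1],[0,0,0,0,0,0,1]]'
python3 - <<'E'
from h import *
T=cam('top');S=cam('scene');W=cam('wrist')
cv2.imwrite('pics/w1.png',W['color']);print(sense()['tcp_pos'])
for c,n in((T,'T'),(S,'S'),(W,'W')):
    a=cv2.GaussianBlur(c['color'],(3,3),0).astype(int); m=(a[...,1]>a[...,2]+12)&(a[...,1]>a[...,0]+3)
    for b in blobs(m,60): print(n,b[:2],at_z(c,b[0],.14).round(4))
print([ (round(d['p'],2),np.round(d['xy'],1).tolist(),at_z(W,d['xy'],.14).round(4).tolist()) for d in find_in('wrist','fir_1')])
E
```

```text
time_s: 2.7
tcp_pos: [0.257, 0.5697, 0.2525]
ee_rot: [[-1.0, -0.002, -0.0], [-0.002, 1.0, -0.0], [0.0, -0.0, -1.0]]
wrist_force: [-0.7, -0.3, 0.2]
gripper_width: 1.0
time_s: 3.95
tcp_pos: [0.4576, 0.2186, 0.2528]
ee_rot: [[-1.0, -0.001, 0.0], [-0.001, 1.0, 0.0], [-0.0, 0.0, -1.0]]
wrist_force: [-0.2, 0.6, -0.7]
gripper_width: 0.997
time_s: 5.2
tcp_pos: [0.552, 0.0256, 0.2527]
ee_rot: [[-1.0, -0.002, 0.0], [-0.002, 1.0, 0.0], [-0.0, 0.0, -1.0]]
wrist_force: [-0.2, -0.6, 0.0]
gripper_width: 1.002
[0.55210715 0.02519461 0.25258382]
T ([340.2, 186.8], [331, 178, 19, 17, 177]) [ 0.5815 -0.0714  0.14  ]
T ([312.4, 199.7], [307, 190, 13, 20, 191]) [ 0.5534 -0.0104  0.14  ]
S ([329.9, 169.6], [321, 159, 17, 19, 182]) [ 0.5441 -0.0064  0.14  ]
W ([281.9, 84.9], [255, 56, 55, 58, 2504]) [ 0.5883 -0.07    0.14  ]
W ([321.3, 166.3], [296, 140, 51, 53, 2086]) [ 0.5564 -0.0032  0.14  ]
[(0.71, [478.2, 189.6], [0.4162, 0.0176, 0.14]), (0.7, [379.5, 223.3], [0.5027, 0.05, 0.14]), (0.64, [408.1, 161.4], [0.4808, -0.0077, 0.14]), (0.63, [322.0, 165.3], [0.5558, -0.0041, 0.14]), (0.56, [283.7, 81.7], [0.5868, -0.0725, 0.14]), (0.34, [355.0, 333.5], [0.5216, 0.1726, 0.14])]
```

View pics/w1.png

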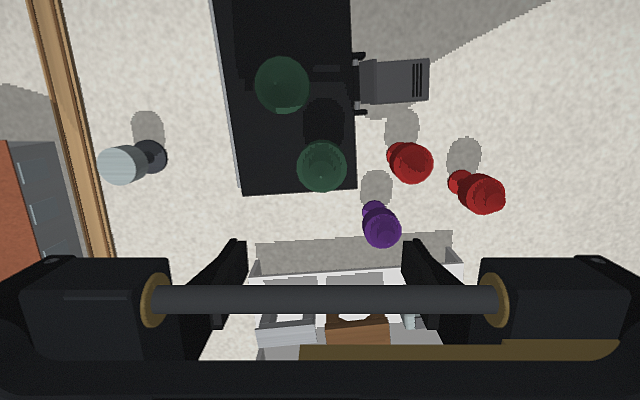

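The wrist picture shows fir A at (321,166) and fir B at (282,85), with red and purple look-alikes nearby but clear of the jaws.

```bash
python3 -m creep '[[-3,-28,0,0,0,0,1],[0,0,0,0,0,0,1],[0,0,25,0,0,0,1],[0,0,25,0,0,0,1],[0,0,25,0,0,0,1],[0,0,25,0,0,0,1],[0,0,20,0,0,0,1],[0,0,14,0,0,0,1],[0,0,0,0,0,0,1],[0,0,0,0,0,0,1]]'
python3 -m creep '[[0,0,0,0,0,0,0.8],[0,0,0,0,0,0,0.7],[0,0,0,0,0,0,0.6],[0,0,0,0,0,0,0.5],[0,0,0,0,0,0,0.4],[0,0,0,0,0,0,0.3],[0,0,0,0,0,0,0.3],[0,0,0,0,0,0,0.3],[0,0,0,0,0,0,0.3],[0,0,0,0,0,0,0.3]]'
```

```text
time_s: 6.65
tcp_pos: [0.5559, -0.003, 0.1194]
ee_rot: [[-1.0, -0.001, 0.002], [-0.001, 1.0, 0.0], [-0.002, 0.0, -1.0]]
wrist_force: [0.3, -0.0, -0.2]
gripper_width: 0.999
time_s: 7.9
tcp_pos: [0.5551, -0.0032, 0.1185]
ee_rot: [[-1.0, -0.0, -0.0], [-0.0, 1.0, -0.0], [0.0, -0.0, -1.0]]
wrist_force: [-0.2, 0.7, 1.0]
gripper_width: 0.499
```

```bash
python3 -m creep '[[0,0,-4,0,0,0,0.3],[0,0,-10,0,0,0,0.3],[0,0,-16,0,0,0,0.3],[0,0,-20,0,0,0,0.3],[0,0,-20,0,0,0,0.3],[0,0,-10,0,0,0,0.3],[0,10,0,0,0,0,0.3],[-2,20,0,0,0,0,0.3],[-2,25,0,0,0,0,0.3],[-2,25,0,0,0,0,0.3]]'
python3 -m creep '[[-2,28,0,0,0,0,0.3],[-2,28,0,0,0,0,0.3],[0,28,0,0,0,0,0.3],[0,28,0,0,0,0,0.3],[0,28,0,0,0,0,0.3],[0,28,0,0,0,0,0.3],[0,28,0,0,0,0,0.3],[0,20,0,0,0,0,0.3],[0,12,0,0,0,0,0.3],[0,4,0,0,0,0,0.3]]'
python3 -m creep '[[0,0,0,0,0,0,0.3],[0,0,10,0,0,0,0.3],[0,0,10,0,0,0,0.3],[0,0,10,0,0,0,0.3],[0,0,8,0,0,0,0.3],[0,0,6,0,0,0,0.3],[0,0,3,0,0,0,0.3],[0,0,2,0,0,0,0.3],[0,0,0,0,0,0,0.3],[0,0,0,0,0,0,0.3]]'
python3 - <<'E'
from h import *
S=cam('scene');T=cam('top');cv2.imwrite('pics/s2.png',cv2.resize(S['color'][100:330,320:600],None,fx=2.5,fy=2.5,interpolation=3))
print(sense()['tcp_pos'])
E
```

```text
time_s: 9.15
tcp_pos: [0.5607, 0.0787, 0.1975]
ee_rot: [[-1.0, -0.001, -0.002], [-0.001, 1.0, -0.0], [0.002, -0.0, -1.0]]
wrist_force: [0.3, -0.2, -1.6]
gripper_width: 0.498
time_s: 10.4
tcp_pos: [0.565, 0.3093, 0.1983]
ee_rot: [[-1.0, -0.001, -0.0], [-0.001, 1.0, -0.0], [0.0, -0.0, -1.0]]
wrist_force: [-0.6, 0.5, -1.6]
gripper_width: 0.496
time_s: 11.65
tcp_pos: [0.5652, 0.3089, 0.1499]
ee_rot: [[-1.0, -0.0, 0.001], [-0.0, 1.0, 0.0], [-0.001, 0.0, -1.0]]
wrist_force: [0.2, 1.2, -1.3]
gripper_width: 0.496
[0.56516874 0.30890085 0.14982748]
```

View pics/s2.png

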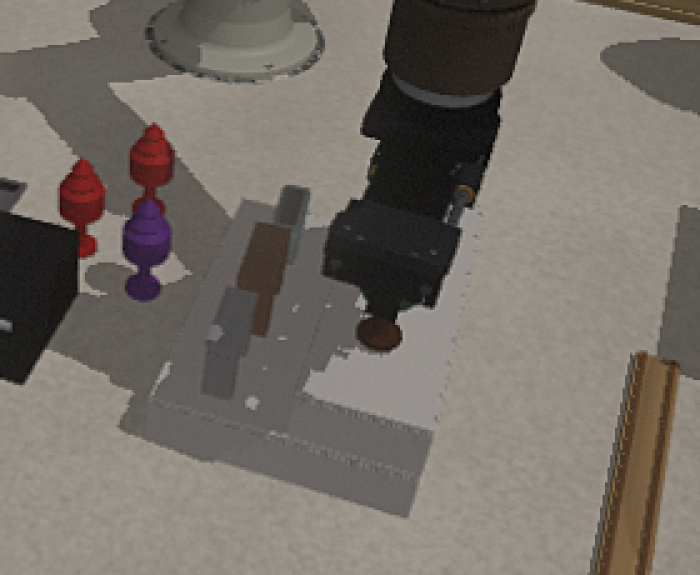

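The fir hangs upright with its foot (380,333) well inside the upper shelf. I'll lower it in small steps.

```bash
python3 -m creep '[[0,0,1,0,0,0,0.3],[0,0,1,0,0,0,0.3],[0,0,1,0,0,0,0.3],[0,0,0.5,0,0,0,0.3],[0,0,0,0,0,0,0.3],[0,0,0,0,0,0,0.3],[0,0,0,0,0,0,0.3],[0,0,0,0,0,0,0.3],[0,0,0,0,0,0,0.3],[0,0,0,0,0,0,0.3]]'
python3 -m creep '[[0,0,0.5,0,0,0,0.3],[0,0,0,0,0,0,0.3],[0,0,0,0,0,0,0.3],[0,0,0,0,0,0,0.3],[0,0,0,0,0,0,0.3],[0,0,0,0,0,0,0.3],[0,0,0,0,0,0,0.3],[0,0,0,0,0,0,0.3],[0,0,0,0,0,0,0.3],[0,0,0,0,0,0,0.3]]'
```

```text
time_s: 13.0
tcp_pos: [0.5651, 0.3088, 0.1461]
ee_rot: [[-1.0, -0.0, 0.0], [-0.0, 1.0, -0.0], [-0.0, -0.0, -1.0]]
wrist_force: [-0.3, 0.1, -0.8]
gripper_width: 0.498
time_s: 14.25
tcp_pos: [0.5651, 0.3088, 0.1456]
ee_rot: [[-1.0, -0.0, 0.0], [-0.0, 1.0, 0.0], [-0.0, 0.0, -1.0]]
wrist_force: [0.4, -0.5, -0.9]
gripper_width: 0.499
```

Close to contact; one more small step, then a slow release.

```bash
python3 -m creep '[[0,0,0.4,0,0,0,0.3],[0,0,0,0,0,0,0.3],[0,0,0,0,0,0,0.3],[0,0,0.4,0,0,0,0.3],[0,0,0,0,0,0,0.3],[0,0,0,0,0,0,0.3],[0,0,0,0,0,0,0.3],[0,0,0,0,0,0,0.3],[0,0,0,0,0,0,0.3],[0,0,0,0,0,0,0.3]]'
```

```text
time_s: 15.5
tcp_pos: [0.5651, 0.3088, 0.1449]
ee_rot: [[-1.0, -0.0, 0.0], [-0.0, 1.0, 0.0], [-0.0, 0.0, -1.0]]
wrist_force: [-1.1, -0.4, -0.0]
gripper_width: 0.494
```

```bash
python3 -m creep '[[0,0,0.2,0,0,0,0.52],[0,0,0,0,0,0,0.54],[0,0,0,0,0,0,0.56],[0,0,0,0,0,0,0.58],[0,0,0,0,0,0,0.6],[0,0,0,0,0,0,0.7],[0,0,0,0,0,0,0.8],[0,0,0,0,0,0,1],[0,0,0,0,0,0,1],[0,0,-3,0,0,0,1]]'
python3 -m creep '[[0,0,-15,0,0,0,1],[0,0,-20,0,0,0,1],[0,0,-25,0,0,0,1],[0,0,-25,0,0,0,1],[0,0,-10,0,0,0,1],[0,0,-7,0,0,0,1],[-2,-30,0,0,0,0,1],[-3,-40,0,0,0,0,1],[-3,-40,0,0,0,0,1],[-3,-40,0,0,0,0,1]]'
python3 -m creep '[[-3,-40,0,0,0,0,1],[-3,-40,0,0,0,0,1],[-3,-40,0,0,0,0,1],[-3,-40,0,0,0,0,1],[0,-25,0,0,0,0,1],[0,-5,0,0,0,0,1],[0,0,0,0,0,0,1],[0,0,0,0,0,0,1],[0,0,0,0,0,0,1],[0,0,0,0,0,0,1]]'
python3 - <<'E'
from h import *
T=cam('top');S=cam('scene');W=cam('wrist')
cv2.imwrite('pics/w3.png',W['color']);cv2.imwrite('pics/s3.png',cv2.resize(S['color'][100:330,320:600],None,fx=2.5,fy=2.5,interpolation=3));print(sense()['tcp_pos'])
for c,n,z in((T,'T',.17),(S,'S',.17),(W,'W',.142)):
    a=cv2.GaussianBlur(c['color'],(3,3),0).astype(int); m=(a[...,1]>a[...,2]+12)&(a[...,1]>a[...,0]+3)
    for b in blobs(m,60): print(n,b[:2],at_z(c,b[0],z).round(4))
E
```

```text
time_s: 16.75
tcp_pos: [0.5649, 0.3087, 0.1474]
ee_rot: [[-1.0, -0.0, -0.001], [-0.0, 1.0, -0.0], [0.001, -0.0, -1.0]]
wrist_force: [-0.2, -0.4, 0.5]
gripper_width: 0.981
time_s: 18.0
tcp_pos: [0.5756, 0.1575, 0.2487]
ee_rot: [[-1.0, -0.001, -0.002], [-0.001, 1.0, -0.001], [0.002, -0.001, -1.0]]
wrist_force: [0.6, -0.4, -0.3]
gripper_width: 0.997
time_s: 19.25
tcp_pos: [0.5882, -0.0306, 0.2496]
ee_rot: [[-1.0, -0.001, 0.0], [-0.001, 1.0, 0.0], [-0.0, 0.0, -1.0]]
wrist_force: [0.4, -0.2, 1.0]
gripper_width: 1.001
[ 0.58817096 -0.03094972  0.24955824]
T ([345.1, 183.1], [341, 176, 9, 18, 83]) [ 0.5838 -0.0808  0.17  ]
S ([481.2, 207.1], [471, 194, 18, 23, 211]) [0.5586 0.3128 0.17  ]
W ([326.3, 155.3], [301, 129, 52, 53, 2164]) [ 0.5882 -0.0698  0.142 ]
```

View pics/s3.png

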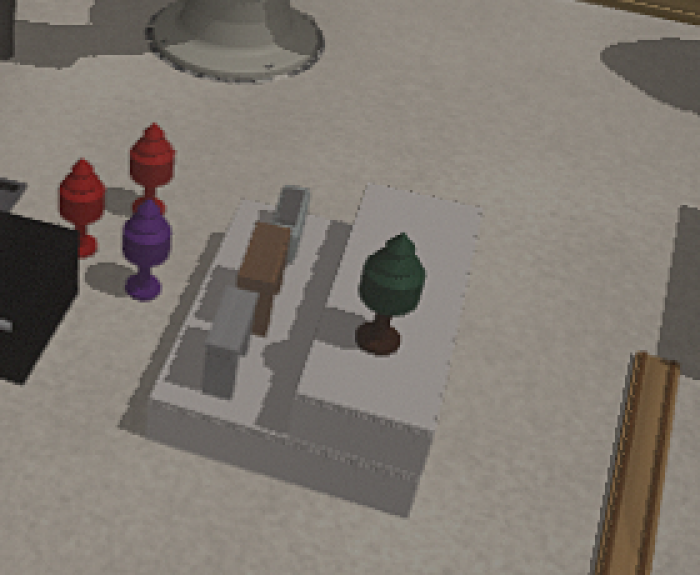

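Fir A stands on the shelf (foot at 378,338). On to fir B.

```bash
python3 -m creep '[[0,-39,0,0,0,0,1],[0,0,0,0,0,0,1],[0,0,25,0,0,0,1],[0,0,25,0,0,0,1],[0,0,25,0,0,0,1],[0,0,25,0,0,0,1],[0,0,18,0,0,0,1],[0,0,13,0,0,0,1],[0,0,0,0,0,0,1],[0,0,0,0,0,0,1]]'
python3 -m creep '[[0,0,0,0,0,0,0.8],[0,0,0,0,0,0,0.7],[0,0,0,0,0,0,0.6],[0,0,0,0,0,0,0.5],[0,0,0,0,0,0,0.4],[0,0,0,0,0,0,0.3],[0,0,0,0,0,0,0.3],[0,0,0,0,0,0,0.3],[0,0,0,0,0,0,0.3],[0,0,0,0,0,0,0.3]]'
```

```text
time_s: 20.65
tcp_pos: [0.5888, -0.0701, 0.1194]
ee_rot: [[-1.0, -0.001, 0.002], [-0.001, 1.0, -0.0], [-0.002, -0.0, -1.0]]
wrist_force: [-0.3, 0.1, -0.7]
gripper_width: 1.002
time_s: 21.9
tcp_pos: [0.5881, -0.0702, 0.1185]
ee_rot: [[-1.0, -0.0, -0.0], [-0.0, 1.0, 0.0], [0.0, 0.0, -1.0]]
wrist_force: [-1.3, -0.6, -0.2]
gripper_width: 0.5
```

```bash
python3 -m creep '[[0,0,-4,0,0,0,0.3],[0,0,-10,0,0,0,0.3],[0,0,-16,0,0,0,0.3],[0,0,-20,0,0,0,0.3],[0,0,-20,0,0,0,0.3],[0,0,-10,0,0,0,0.3],[4,10,0,0,0,0,0.3],[8,20,0,0,0,0,0.3],[12,28,0,0,0,0,0.3],[12,28,0,0,0,0,0.3]]'
python3 -m creep '[[12,28,0,0,0,0,0.3],[12,28,0,0,0,0,0.3],[12,28,0,0,0,0,0.3],[12,28,0,0,0,0,0.3],[12,28,0,0,0,0,0.3],[12,28,0,0,0,0,0.3],[12,28,0,0,0,0,0.3],[12,28,0,0,0,0,0.3],[12,28,0,0,0,0,0.3],[7,20,0,0,0,0,0.3]]'
python3 -m creep '[[0,11,0,0,0,0,0.3],[0,2,0,0,0,0,0.3],[0,0,10,0,0,0,0.3],[0,0,12,0,0,0,0.3],[0,0,12,0,0,0,0.3],[0,0,8,0,0,0,0.3],[0,0,5,0,0,0,0.3],[0,0,2,0,0,0,0.3],[0,0,0,0,0,0,0.3],[0,0,0,0,0,0,0.3]]'
python3 - <<'E'
from h import *
S=cam('scene');cv2.imwrite('pics/s4.png',S['color']);print(sense()['tcp_pos'])
E
```

```text
time_s: 23.15
tcp_pos: [0.5509, 0.0169, 0.1975]
ee_rot: [[-1.0, -0.0, -0.002], [-0.0, 1.0, -0.0], [0.002, -0.0, -1.0]]
wrist_force: [0.1, 0.8, -1.6]
gripper_width: 0.494
time_s: 24.4
tcp_pos: [0.4358, 0.2887, 0.1979]
ee_rot: [[-1.0, -0.001, -0.001], [-0.001, 1.0, -0.001], [0.001, -0.001, -1.0]]
wrist_force: [-0.9, 0.4, -1.3]
gripper_width: 0.497
time_s: 25.65
tcp_pos: [0.4372, 0.301, 0.1499]
ee_rot: [[-1.0, -0.0, 0.001], [-0.0, 1.0, 0.001], [-0.001, 0.001, -1.0]]
wrist_force: [0.2, 0.4, -1.6]
gripper_width: 0.498
[0.43720272 0.30094844 0.14990642]
```

```bash
python3 -m creep '[[0,0,1,0,0,0,0.3],[0,0,1,0,0,0,0.3],[0,0,1,0,0,0,0.3],[0,0,0.5,0,0,0,0.3],[0,0,0.5,0,0,0,0.3],[0,0,0.5,0,0,0,0.3],[0,0,0.4,0,0,0,0.3],[0,0,0.1,0,0,0,0.3],[0,0,0,0,0,0,0.3],[0,0,0,0,0,0,0.3]]'
python3 -m creep '[[0,0,0.2,0,0,0,0.52],[0,0,0,0,0,0,0.54],[0,0,0,0,0,0,0.56],[0,0,0,0,0,0,0.58],[0,0,0,0,0,0,0.6],[0,0,0,0,0,0,0.7],[0,0,0,0,0,0,0.8],[0,0,0,0,0,0,1],[0,0,0,0,0,0,1],[0,0,-3,0,0,0,1]]'
python3 -m creep '[[0,0,-15,0,0,0,1],[0,0,-20,0,0,0,1],[0,0,-25,0,0,0,1],[0,0,-25,0,0,0,1],[0,0,-10,0,0,0,1],[0,0,-7,0,0,0,1],[0,-30,0,0,0,0,1],[0,-40,0,0,0,0,1],[0,-40,0,0,0,0,1],[0,-40,0,0,0,0,1]]'
python3 -m creep '[[0,-40,0,0,0,0,1],[0,-40,0,0,0,0,1],[0,-30,0,0,0,0,1],[0,-20,0,0,0,0,1],[0,0,0,0,0,0,1],[0,0,0,0,0,0,1],[0,0,0,0,0,0,1],[0,0,0,0,0,0,1],[0,0,0,0,0,0,1],[0,0,0,0,0,0,1]]'
python3 - <<'E'
from h import *
T=cam('top');S=cam('scene');W=cam('wrist')
cv2.imwrite('pics/w5.png',np.hstack([cv2.resize(W['color'],(480,300)),cv2.resize(S['color'][120:320,300:513],(320,300),interpolation=3)]));print(sense()['tcp_pos'])
R={}
for c,n in((T,'T'),(S,'S'),(W,'W')):
    a=cv2.GaussianBlur(c['color'],(3,3),0).astype(int); m=(a[...,2]>2.2*a[...,1])&(a[...,2]>60)
    for b in blobs(m,60): print(n,'red',b[:2],at_z(c,b[0],.07).round(4))
    m=(a[...,1]>a[...,2]+12)&(a[...,1]>a[...,0]+3)
    for b in blobs(m,60): print(n,'green',b[:2],at_z(c,b[0],.17).round(4))
print([(round(d['p'],2),np.round(d['xy'],1).tolist(),at_z(W,d['xy'],.043).round(4).tolist()) for d in find_in('wrist','latch_pad')])
E
```

```text
time_s: 26.95
tcp_pos: [0.4371, 0.3008, 0.145]
ee_rot: [[-1.0, -0.0, 0.0], [-0.0, 1.0, 0.0], [-0.0, 0.0, -1.0]]
wrist_force: [-2.1, 0.0, 4.2]
gripper_width: 0.497
time_s: 28.2
tcp_pos: [0.437, 0.3006, 0.1472]
ee_rot: [[-1.0, -0.0, -0.0], [-0.0, 1.0, -0.0], [0.0, -0.0, -1.0]]
wrist_force: [-0.3, -0.1, 0.8]
gripper_width: 0.979
time_s: 29.45
tcp_pos: [0.4366, 0.1493, 0.2487]
ee_rot: [[-1.0, -0.001, -0.001], [-0.001, 1.0, -0.001], [0.001, -0.001, -1.0]]
wrist_force: [0.5, -0.1, -0.1]
gripper_width: 1.002
time_s: 30.7
tcp_pos: [0.4372, 0.0209, 0.2494]
ee_rot: [[-1.0, -0.001, -0.0], [-0.001, 1.0, 0.0], [0.0, 0.0, -1.0]]
wrist_force: [0.5, -0.9, 0.3]
gripper_width: 1.002
[0.43716113 0.02080022 0.24937012]
T green ([162.9, 194.8], [154, 185, 19, 19, 238]) [0.5621 0.3076 0.17  ]
T green ([162.9, 250.0], [155, 246, 18, 9, 93]) [0.4454 0.3008 0.17  ]
S red ([380.5, 163.4], [373, 150, 16, 29, 285]) [0.3816 0.046  0.07  ]
S red ([352.6, 180.4], [344, 164, 18, 38, 373]) [0.473 0.015 0.07 ]
S green ([493.1, 168.1], [483, 157, 18, 20, 178]) [0.427  0.3044 0.17  ]
S green ([481.1, 207.1], [469, 194, 21, 22, 214]) [0.5587 0.3126 0.17  ]
W red ([307.8, 167.4], [289, 147, 38, 41, 1251]) [0.4568 0.0063 0.07  ]
W red ([380.7, 196.4], [362, 174, 40, 45, 1350]) [0.3757 0.0391 0.07  ]
[(0.72, [284.7, 81.8], [0.4819, -0.0825, 0.043]), (0.49, [189.1, 89.7], [0.5867, -0.0743, 0.043]), (0.29, [337.3, 322.0], [0.4208, 0.2273, 0.043])]
```

View pics/w5.png

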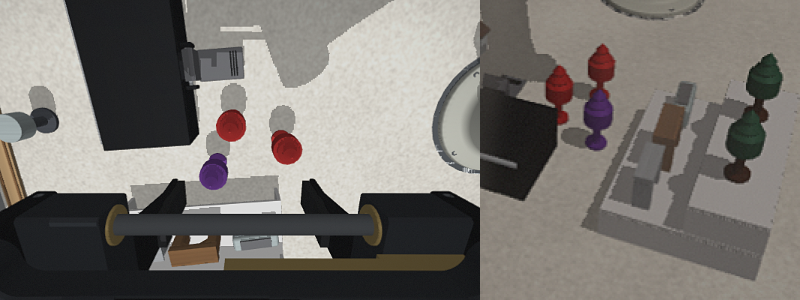

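Both firs stand on the upper shelf (right panel 762,90 and 743,150). The wrist view shows the pad with its ribs at about (232,62) and a red look-alike close by. I'll turn the tool in line with the box, then lean it towards -y for the press.

```bash
python3 - <<'E'
from h import *
W=cam('wrist')
q=lambda x,y:(x/.75,y/.75)
for k,z in (((232,62),.043),((243,48),.043),((243,78),.043),((200,82),.043),((104,150),.073),((192,143),.073)): print(k,at_z(W,q(*k),z).round(4))
E
python3 -m creep '[[0,0,0,0,0,8.6,0],[0,0,0,0,0,8.6,0],[0,0,0,0,0,8.6,0],[0,0,0,0,0,8.6,0],[0,0,0,0,0,8.6,0],[0,0,0,0,0,8.6,0],[0,0,0,0,0,8.6,0],[0,0,0,0,0,8.5,0],[0,0,0,0,0,8.5,0],[0,0,0,0,0,8.5,0]]'
python3 -m creep '[[-40,0,0,0,0,0,0],[-40,0,0,0,0,0,0],[-20,0,0,0,0,0,0],[0,0,0,0,0,0,0],[0,0,0,0,0,0,0],[0,0,0,0,0,0,0],[0,0,0,0,0,0,0],[0,0,0,0,0,0,0],[0,0,0,0,0,0,0],[0,0,0,0,0,0,0]]'
python3 - <<'E'
from h import *
W=cam('wrist');cv2.imwrite('pics/w6.png',W['color']);s=sense();print(s['tcp_pos'],s['joints'].round(1))
print([(round(d['p'],2),np.round(d['xy'],1).tolist(),at_z(W,d['xy'],.043).round(4).tolist()) for d in find_in('wrist','latch_pad')])
E
```

```text
(232, 62) [ 0.4552 -0.0817  0.043 ]
(243, 48) [ 0.4393 -0.1004  0.043 ]
(243, 78) [ 0.4392 -0.0596  0.043 ]
(200, 82) [ 0.5031 -0.0539  0.043 ]
(104, 150) [0.6454 0.0426 0.073 ]
(192, 143) [0.5142 0.0317 0.073 ]
time_s: 32.2
tcp_pos: [0.4372, 0.0207, 0.2494]
ee_rot: [[-0.07, 0.998, 0.0], [0.998, 0.07, 0.0], [0.0, 0.0, -1.0]]
wrist_force: [0.5, 0.5, 0.3]
gripper_width: 0.02
time_s: 33.45
tcp_pos: [0.4447, -0.0789, 0.2493]
ee_rot: [[-0.075, 0.997, -0.0], [0.997, 0.075, 0.0], [0.0, -0.0, -1.0]]
wrist_force: [1.2, 0.5, -0.6]
gripper_width: 0.004
[ 0.44468039 -0.07892098  0.24934513] [ 10.7   3.6 -19.9  -0.  -66.4 -96.3]
[(0.6, [322.8, 201.0], [0.4775, -0.0773, 0.043]), (0.33, [112.6, 161.1], [0.4475, -0.3253, 0.043])]
```

View pics/w6.png

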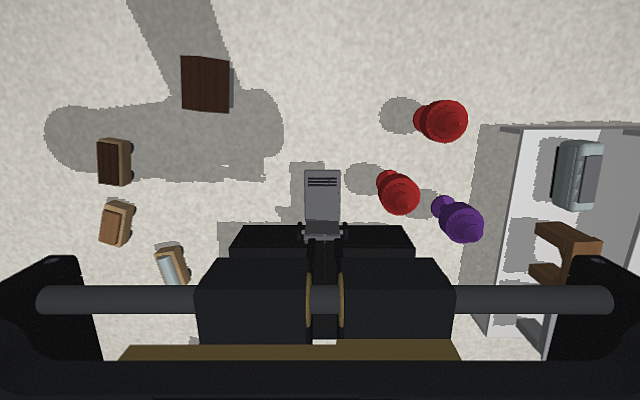

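The pad is at (322,200). Its ribs are right under the planned press point, the hut is well away, and all three wagons are where they were.

```bash
python3 -m creep '[[-3.6,7.3,0,0,9,0,0],[0,0,0,0,9,0,0],[-9,0,28,0,0,0,0],[-9,0,28,0,0,0,0],[-9,0,28,0,0,0,0],[-9,0,28,0,0,0,0],[-9,0,28,0,0,0,0],[-9,0,28,0,0,0,0],[0,0,0,0,0,0,0],[0,0,0,0,0,0,0]]'
python3 -m creep '[[-1.2,0,3.8,0,0,0,0],[-1.2,0,3.8,0,0,0,0],[-1.2,0,3.8,0,0,0,0],[-1.2,0,3.8,0,0,0,0],[0,0,0,0,0,0,0],[0,0,0,0,0,0,0],[0,0,0,0,0,0,0],[0,0,0,0,0,0,0],[0,0,0,0,0,0,0],[0,0,0,0,0,0,0]]'
```

```text
time_s: 34.8
tcp_pos: [0.453, -0.0817, 0.0738]
ee_rot: [[-0.072, 0.997, -0.022], [0.949, 0.076, 0.308], [0.308, 0.002, -0.951]]
wrist_force: [0.2, 0.4, 0.8]
gripper_width: 0.005
time_s: 36.05
tcp_pos: [0.4522, -0.0813, 0.057]
ee_rot: [[-0.072, 0.997, -0.023], [0.948, 0.075, 0.308], [0.309, 0.0, -0.951]]
wrist_force: [-0.8, -0.4, 0.1]
gripper_width: 0.009
```

```bash
python3 -m creep '[[-1.2,0,3.8,0,0,0,0],[-1.2,0,3.8,0,0,0,0],[-1.2,0,3.8,0,0,0,0],[-1.2,0,3.8,0,0,0,0],[-0.6,0,1.9,0,0,0,0],[-0.6,0,1.9,0,0,0,0],[-0.3,0,1,0,0,0,0],[0,0,0,0,0,0,0],[0,0,0,0,0,0,0],[0,0,0,0,0,0,0]]'
python3 - <<'E'
from h import *
s=cam('scene');w=cam('wrist');cv2.imwrite('pics/p7.png',np.hstack([cv2.resize(s['color'][100:300,200:420],(440,400),interpolation=3),cv2.resize(w['color'],(360,400))]))
print(sense()['tcp_pos'],sense()['wrist_force'])
E
```

```text
time_s: 37.3
tcp_pos: [0.4523, -0.0811, 0.0361]
ee_rot: [[-0.072, 0.997, -0.023], [0.948, 0.075, 0.308], [0.309, 0.0, -0.951]]
wrist_force: [0.0, -0.1, 3.0]
gripper_width: 0.007
[ 0.45228679 -0.08115258  0.0360581 ] [-0.70870922 -0.06012102  1.69112821]
```

View pics/p7.png

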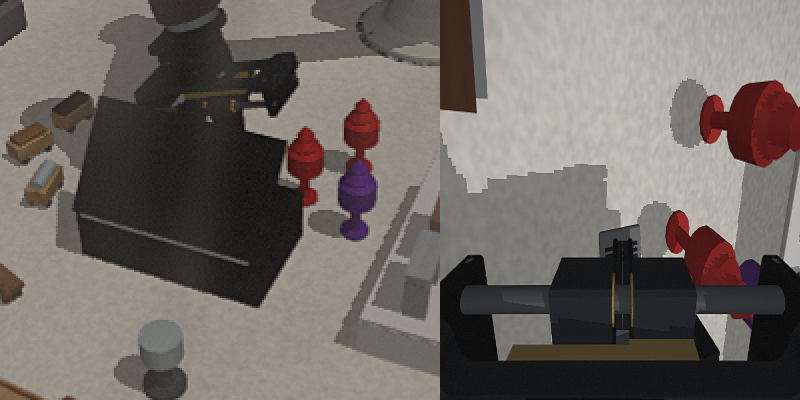

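The lid's front edge already appears to be rising (110,100 to 285,140). I'll hold still while it swings.

```bash
python3 -m creep '[[0,0,0,0,0,0,0],[0,0,0,0,0,0,0],[0,0,0,0,0,0,0],[0,0,0,0,0,0,0],[0,0,0,0,0,0,0],[0,0,0,0,0,0,0],[0,0,0,0,0,0,0],[0,0,0,0,0,0,0],[0,0,0,0,0,0,0],[0,0,0,0,0,0,0]]'
python3 - <<'E'
from h import *
s=cam('scene');w=cam('top');cv2.imwrite('pics/p8.png',np.hstack([cv2.resize(s['color'][80:300,180:420],(400,367),interpolation=3),cv2.resize(w['color'][90:290,240:480],(400,367))]))
print(sense()['tcp_pos'],sense()['wrist_force'])
E
```

```text
time_s: 38.65
tcp_pos: [0.4522, -0.0811, 0.036]
ee_rot: [[-0.072, 0.997, -0.023], [0.948, 0.075, 0.308], [0.309, 0.0, -0.951]]
wrist_force: [0.7, -0.3, 1.9]
gripper_width: 0.006
[ 0.45223231 -0.08112738  0.03598136] [1.62627    0.90703693 0.80147396]
```

View pics/p8.png

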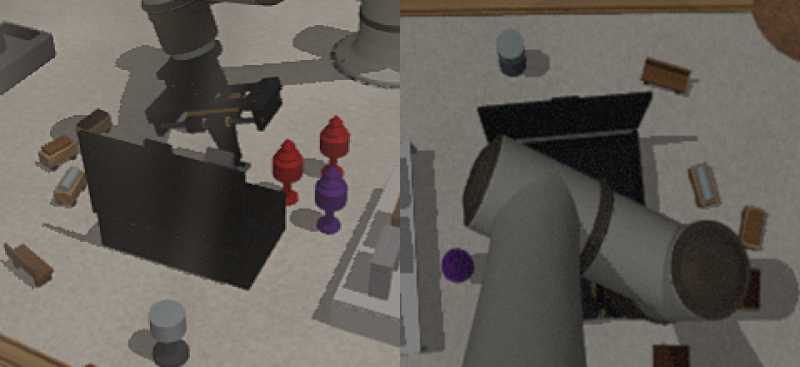

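The lid stands fully open and is clear of the gripper. I'll lift off, straighten up and go look at the wagons.

```bash
python3 -m creep '[[6,0,-19,0,0,0,0],[9,0,-28,0,0,0,0],[9,0,-28,0,0,0,0],[9,0,-28,0,0,0,0],[9,0,-28,0,0,0,0],[9,0,-28,0,0,0,0],[9,0,-28,0,0,0,0],[0,0,0,0,-9,0,0],[0,0,0,0,-9,0,0],[0,0,0,0,0,0,0]]'
python3 -m creep '[[-40,10,0,0,0,0,1],[-40,20,0,0,0,0,1],[-40,30,0,0,0,0,1],[-40,30,0,0,0,0,1],[-40,30,0,0,0,0,1],[-40,30,0,0,0,0,1],[0,0,-20,0,0,0,1],[0,0,0,0,0,0,1],[0,0,0,0,0,0,1],[0,0,0,0,0,0,1]]'
python3 - <<'E'
from h import *
W=cam('wrist');cv2.imwrite('pics/w9.png',W['color']);s=sense();print(s['tcp_pos'],s['ee_rot'].round(3).tolist(),s['joints'].round(1))
print([(round(d['p'],2),np.round(d['xy'],1).tolist(),at_z(W,d['xy'],.038).round(4).tolist()) for d in find_in('wrist','wagon_1')])
E
```

```text
time_s: 40.0
tcp_pos: [0.4506, -0.0802, 0.2315]
ee_rot: [[-0.08, 0.997, -0.003], [0.997, 0.08, -0.0], [0.0, -0.003, -1.0]]
wrist_force: [-0.5, 1.1, -0.0]
gripper_width: 0.006
time_s: 41.25
tcp_pos: [0.6192, -0.3094, 0.252]
ee_rot: [[-0.076, 0.997, -0.001], [0.997, 0.076, 0.001], [0.001, -0.001, -1.0]]
wrist_force: [-0.4, -0.5, 0.2]
gripper_width: 0.985
[ 0.61937008 -0.30939294  0.25217202] [[-0.076, 0.997, -0.0], [0.997, 0.076, 0.001], [0.001, -0.0, -1.0]] [-13.2  27.9  14.   -0.  -76.2 -72.4]
[(0.78, [304.9, 23.5], [0.4605, -0.3409, 0.038]), (0.63, [348.8, 152.0], [0.5915, -0.2813, 0.038]), (0.63, [297.3, 98.8], [0.5364, -0.3451, 0.038])]
```

View pics/w9.png

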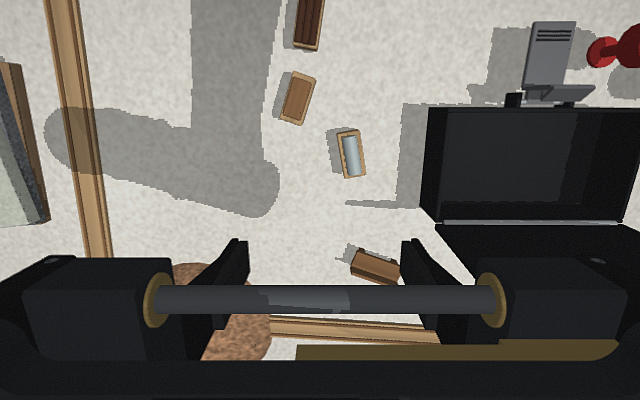

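The picture shows crate (308,20), logs (297,98) and tank (350,153). The tank wagon has been knocked from (0.615,-0.30) to about (0.59,-0.28). The box is open.

```bash
cat >> h.py <<'E'
def wagons(W,z=.03,amin=300,lim=None):
    a=cv2.GaussianBlur(W['color'],(3,3),0).astype(int); m=(a[...,2]>1.35*a[...,0])&(a[...,2]>a[...,0]+20)&(a[...,2]<1.9*a[...,1]+20)
    out=[]
    for b in blobs(m,amin):
        ys,xs=np.where(b[2]); h=cv2.convexHull(np.c_[xs,ys].astype(np.float32))[:,0]
        P=np.array([at_z(W,k,z)[:2] for k in h],np.float32); (cx,cy),(w,l),_=r=cv2.minAreaRect(P*1000)
        bp=cv2.boxPoints(r); e=bp[1]-bp[0] if np.linalg.norm(bp[1]-bp[0])>np.linalg.norm(bp[2]-bp[1]) else bp[2]-bp[1]
        if 40<max(w,l)<80 and 20<min(w,l)<50:
            print([round(v) for v in b[0]],'c',round(cx,1),round(cy,1),'size',round(w),round(l),'long-axis deg',round(float(np.degrees(np.arctan2(e[1],e[0]))%180),1))
E
python3 - <<'E'
from h import *
W=cam('wrist'); wagons(W)
print('box corner',at_z(W,(428,108),.065))
E
```

```text
[308, 24] c 458.8 -338.5 size 27 49 long-axis deg 174.8
[297, 98] c 536.2 -346.0 size 27 55 long-axis deg 165.3
[350, 151] c 594.7 -277.6 size 56 27 long-axis deg 15.0
[375, 268] c 746.5 -228.1 size 71 41 long-axis deg 73.9
[186, 272] c 773.6 -479.9 size 32 53 long-axis deg 97.8
box corner [ 0.53561656 -0.20513086  0.065     ]
```

```bash
python3 -m creep '[[33.6,-22.2,0,0,0,0,0.7],[0,0,0,0,0,-10.6,0.7],[0,0,35,0,0,0,0.7],[0,0,40,0,0,0,0.7],[0,0,40,0,0,0,0.7],[0,0,40,0,0,0,0.7],[0,0,40,0,0,0,0.7],[0,0,30,0,0,0,0.7],[0,0,14,0,0,0,0.7],[0,0,6,0,0,0,0.7]]'
python3 -m creep '[[0,0,0,0,0,0,0.7],[0,0,0,0,0,0,0.5],[0,0,0,0,0,0,0.4],[0,0,0,0,0,0,0.3],[0,0,0,0,0,0,0.2],[0,0,0,0,0,0,0.1],[0,0,0,0,0,0,0.1],[0,0,0,0,0,0,0.1],[0,0,0,0,0,0,0.1],[0,0,0,0,0,0,0.1]]'
```

```text
time_s: 42.65
tcp_pos: [0.5953, -0.278, 0.0071]
ee_rot: [[-0.258, 0.966, -0.0], [0.966, 0.258, -0.0], [-0.0, -0.0, -1.0]]
wrist_force: [0.5, -0.8, -0.1]
gripper_width: 0.698
time_s: 43.9
tcp_pos: [0.5952, -0.278, 0.0076]
ee_rot: [[-0.257, 0.966, 0.0], [0.966, 0.257, -0.0], [-0.0, 0.0, -1.0]]
wrist_force: [-0.6, -0.4, 2.2]
gripper_width: 0.32
```

```bash
python3 -m creep '[[0,0,-10,0,0,0,0.1],[0,0,-30,0,0,0,0.1],[0,0,-40,0,0,0,0.1],[0,0,-40,0,0,0,0.1],[0,0,-40,0,0,0,0.1],[0,0,-40,0,0,0,0.1],[0,0,-25,0,0,10.6,0.1],[20,0,0,0,0,0,0.1],[30,0,0,0,0,0,0.1],[40,0,0,0,0,0,0.1]]'
python3 -m creep '[[40,2,0,0,0,0,0.1],[40,3,0,0,0,0,0.1],[25,2,0,0,0,0,0.1],[10,0,0,0,0,0,0.1],[0,0,0,0,0,0,0.1],[0,0,0,0,0,0,0.1],[0,0,0,0,0,0,0.1],[0,0,0,0,0,0,0.1],[0,0,0,0,0,0,0.1],[0,0,0,0,0,0,0.1]]'
python3 - <<'E'
from h import *
W=cam('wrist');T=cam('top');cv2.imwrite('pics/w10.png',W['color']);s=sense();print(s['tcp_pos'],s['ee_rot'][:,0].round(3).tolist())
c=np.array([.587,-.073]);a=np.radians(4.4);ex=np.array([np.cos(a),np.sin(a)]);ey=np.array([-np.sin(a),np.cos(a)])
im=W['color'].copy()
for u,v in((-65,-110),(-65,110),(-60,105),(-60,-105),(-115,22),(-115,-22)):
    z=.065 if u>-100 else .043
    p=proj(W,[*(c+ex*u/1000+ey*v/1000),z]);print(u,v,p.round(1)); cv2.circle(im,tuple(int(k) for k in p.round()),2,(0,0,255),-1)
cv2.imwrite('pics/w10.png',im)
E
```

```text
time_s: 45.15
tcp_pos: [0.5871, -0.1866, 0.2303]
ee_rot: [[-0.077, 0.997, -0.003], [0.997, 0.077, 0.001], [0.001, -0.003, -1.0]]
wrist_force: [-0.5, -0.0, -0.7]
gripper_width: 0.318
time_s: 46.4
tcp_pos: [0.5867, -0.0733, 0.2324]
ee_rot: [[-0.075, 0.997, 0.0], [0.997, 0.075, 0.0], [0.0, 0.0, -1.0]]
wrist_force: [-0.1, 0.7, -1.1]
gripper_width: 0.32
[ 0.58676158 -0.07314323  0.23237569] [-0.075, 0.997, -0.0]
-65 -110 [214.  119.8]
-65 110 [433.  119.5]
-60 105 [427.6 124.6]
-60 -105 [219.5 124.9]
-115 22 [345.   68.1]
-115 -22 [302.   68.2]
```

View pics/w10.png

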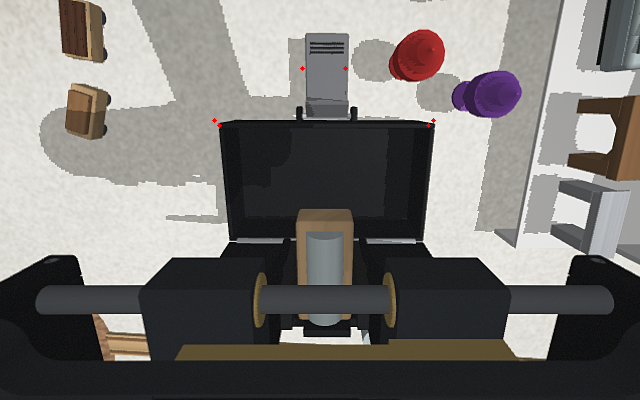

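The predicted box corners land about 4 px left of the real ones (221,121 and 435,122), so the box centre is about (0.587,-0.0695). The tank wagon hangs straight, with room to spare on both sides of the box. I'll lower it on the +y side.

```bash
python3 -m creep '[[30,-1,0,0,0,0,0.1],[30,-1,0,0,0,0,0.1],[5,0,20,0,0,0,0.1],[0,0,40,0,0,0,0.1],[0,0,40,0,0,0,0.1],[0,0,40,0,0,0,0.1],[0,0,35,0,0,0,0.1],[0,0,25,0,0,0,0.1],[0,0,10,0,0,0,0.1],[0,0,5,0,0,0,0.1]]'
python3 -m creep '[[0,0,2,0,0,0,0.1],[0,0,1,0,0,0,0.1],[0,0,0.5,0,0,0,0.1],[0,0,0.5,0,0,0,0.1],[0,0,0,0,0,0,0.1],[0,0,0,0,0,0,0.1],[0,0,0,0,0,0,0.1],[0,0,0,0,0,0,0.1],[0,0,0,0,0,0,0.1],[0,0,0,0,0,0,0.1]]'
```

```text
time_s: 47.75
tcp_pos: [0.5803, -0.0084, 0.0174]
ee_rot: [[-0.076, 0.997, 0.0], [0.997, 0.076, -0.0], [-0.0, 0.0, -1.0]]
wrist_force: [-0.2, 0.6, -1.1]
gripper_width: 0.319
time_s: 49.0
tcp_pos: [0.5799, -0.0084, 0.0134]
ee_rot: [[-0.075, 0.997, -0.0], [0.997, 0.075, 0.0], [0.0, -0.0, -1.0]]
wrist_force: [0.3, -0.3, -0.7]
gripper_width: 0.317
```

```bash
python3 -m creep '[[0,0,0.6,0,0,0,0.1],[0,0,0,0,0,0,0.3],[0,0,0,0,0,0,0.38],[0,0,0,0,0,0,0.46],[0,0,0,0,0,0,0.46],[0,0,-5,0,0,0,0.46],[0,0,-20,0,0,0,0.46],[0,0,-35,0,0,0,0.46],[0,0,-45,0,0,0,0.46],[0,0,-45,0,0,0,0.46]]'
python3 -m creep '[[0,0,-40,0,0,0,0.6],[-20,0,-30,0,0,0,0.7],[-40,0,-10,0,0,0,0.7],[-50,0,0,0,0,0,0.7],[-50,0,0,0,0,0,0.7],[-50,10,0,0,0,0,0.7],[-40,10,0,0,0,0,0.7],[0,0,0,0,0,0,0.7],[0,0,0,0,0,0,0.7],[0,0,0,0,0,0,0.7]]'
python3 - <<'E'
from h import *
W=cam('wrist');T=cam('top');s=sense();print(s['tcp_pos'],s['ee_rot'][:,0].round(3).tolist());wagons(W)
E
```

```text
time_s: 50.25
tcp_pos: [0.5797, -0.0085, 0.1645]
ee_rot: [[-0.075, 0.997, 0.0], [0.997, 0.075, -0.0], [-0.0, 0.0, -1.0]]
wrist_force: [-0.5, 0.2, 0.3]
gripper_width: 0.46
time_s: 51.5
tcp_pos: [0.6185, -0.2551, 0.2433]
ee_rot: [[-0.077, 0.997, 0.0], [0.997, 0.077, 0.0], [0.0, 0.0, -1.0]]
wrist_force: [1.2, 0.3, 0.6]
gripper_width: 0.699
[ 0.61862384 -0.25509915  0.24330584] [-0.077, 0.997, -0.0]
[257, 21] c 461.5 -337.1 size 29 43 long-axis deg 174.7
[250, 94] c 536.4 -344.5 size 29 54 long-axis deg 165.2
[526, 154] c 580.7 -10.7 size 57 40 long-axis deg 4.4
[336, 269] c 746.3 -227.2 size 69 43 long-axis deg 73.2
```

```bash
python3 -m creep '[[-41.5,-44.5,0,0,0,0,0.7],[-41.8,-44.5,0,0,0,0,0.7],[0,0,20,0,0,9.5,0.7],[0,0,40,0,0,9.5,0.7],[0,0,45,0,0,0,0.7],[0,0,45,0,0,0,0.7],[0,0,40,0,0,0,0.7],[0,0,30,0,0,0,0.7],[0,0,10,0,0,0,0.7],[0,0,6,0,0,0,0.7]]'
python3 -m creep '[[0,0,0,0,0,0,0.7],[0,0,0,0,0,0,0.5],[0,0,0,0,0,0,0.4],[0,0,0,0,0,0,0.3],[0,0,0,0,0,0,0.2],[0,0,0,0,0,0,0.1],[0,0,0,0,0,0,0.1],[0,0,0,0,0,0,0.1],[0,0,0,0,0,0,0.1],[0,0,0,0,0,0,0.1]]'
```

```text
time_s: 52.85
tcp_pos: [0.5369, -0.3459, 0.0073]
ee_rot: [[0.253, 0.968, 0.001], [0.968, -0.253, -0.001], [-0.0, 0.001, -1.0]]
wrist_force: [-0.4, -1.2, 0.2]
gripper_width: 0.704
time_s: 54.1
tcp_pos: [0.5362, -0.3461, 0.0069]
ee_rot: [[0.253, 0.967, 0.0], [0.967, -0.253, -0.0], [-0.0, 0.0, -1.0]]
wrist_force: [-0.0, -0.8, 2.2]
gripper_width: 0.321
```

```bash
python3 -m creep '[[0,0,-10,0,0,0,0.1],[0,0,-30,0,0,0,0.1],[0,0,-40,0,0,0,0.1],[0,0,-40,0,0,-9.5,0.1],[0,0,-30,0,0,-9.5,0.1],[20,5.5,0,0,0,0,0.1],[40,10,0,0,0,0,0.1],[45,10,0,0,0,0,0.1],[45,10,0,0,0,0,0.1],[45,10,0,0,0,0,0.1]]'
python3 -m creep '[[45,10,0,0,0,0,0.1],[22,8,0,0,0,0,0.1],[10,2,0,0,0,0,0.1],[0,0,0,0,0,0,0.1],[0,0,30,0,0,0,0.1],[0,0,40,0,0,0,0.1],[0,0,35,0,0,0,0.1],[0,0,25,0,0,0,0.1],[0,0,8,0,0,0,0.1],[0,0,2,0,0,0,0.1]]'
```

```text
time_s: 55.35
tcp_pos: [0.566, -0.1457, 0.1555]
ee_rot: [[-0.074, 0.997, -0.002], [0.997, 0.074, 0.001], [0.001, -0.002, -1.0]]
wrist_force: [0.9, -0.9, -0.7]
gripper_width: 0.318
time_s: 56.6
tcp_pos: [0.581, -0.0705, 0.0168]
ee_rot: [[-0.074, 0.997, -0.0], [0.997, 0.074, -0.0], [-0.0, -0.0, -1.0]]
wrist_force: [0.9, -0.6, -0.8]
gripper_width: 0.319
```

```bash
python3 -m creep '[[0,0,2,0,0,0,0.1],[0,0,1.5,0,0,0,0.1],[0,0,1,0,0,0,0.1],[0,0,0.2,0,0,0,0.1],[0,0,0,0,0,0,0.1],[0,0,0,0,0,0,0.3],[0,0,0,0,0,0,0.38],[0,0,0,0,0,0,0.46],[0,0,0,0,0,0,0.46],[0,0,-5,0,0,0,0.46]]'
python3 -m creep '[[0,0,-20,0,0,0,0.46],[0,0,-40,0,0,0,0.46],[0,0,-45,0,0,0,0.46],[0,0,-45,0,0,0,0.46],[0,0,-45,0,0,0,0.46],[-30,0,-30,0,0,0,0.7],[-50,0,0,0,0,0,0.7],[-50,0,0,0,0,0,0.7],[-40,0,0,0,0,0,0.7],[0,0,0,0,0,0,0.7]]'
python3 - <<'E'
from h import *
W=cam('wrist');T=cam('top');s=sense();print(s['tcp_pos'],s['ee_rot'][:,0].round(3).tolist());wagons(W)
E
```

```text
time_s: 57.85
tcp_pos: [0.5807, -0.0699, 0.0169]
ee_rot: [[-0.075, 0.997, -0.001], [0.997, 0.075, -0.0], [-0.0, -0.001, -1.0]]
wrist_force: [-0.2, 0.0, 0.9]
gripper_width: 0.454
time_s: 59.1
tcp_pos: [0.5933, -0.2418, 0.2417]
ee_rot: [[-0.071, 0.997, -0.001], [0.997, 0.071, -0.0], [-0.0, -0.001, -1.0]]
wrist_force: [0.0, 0.1, 0.3]
gripper_width: 0.698
[ 0.59346509 -0.23946485  0.24198421] [-0.074, 0.997, 0.0]
[244, 38] c 454.4 -335.8 size 29 55 long-axis deg 174.5
[467, 172] c 580.8 -70.2 size 59 36 long-axis deg 4.6
[512, 173] c 579.6 -10.0 size 58 39 long-axis deg 4.2
[323, 278] c 729.2 -226.8 size 28 68 long-axis deg 94.1
```

```bash
python3 -m creep '[[-28.6,-48.6,0,0,0,0,0.7],[-28.6,-48.6,0,0,0,0,0.7],[-28.6,-48.6,0,0,0,0,0.7],[0,0,40,0,0,9.8,0.7],[0,0,45,0,0,0,0.7],[0,0,45,0,0,0,0.7],[0,0,45,0,0,0,0.7],[0,0,40,0,0,0,0.7],[0,0,14,0,0,0,0.7],[0,0,6,0,0,0,0.7]]'
python3 -m creep '[[0,0,0,0,0,0,0.7],[0,0,0,0,0,0,0.5],[0,0,0,0,0,0,0.4],[0,0,0,0,0,0,0.3],[0,0,0,0,0,0,0.2],[0,0,0,0,0,0,0.1],[0,0,0,0,0,0,0.1],[0,0,0,0,0,0,0.1],[0,0,0,0,0,0,0.1],[0,0,0,0,0,0,0.1]]'
```

```text
time_s: 60.45
tcp_pos: [0.4556, -0.3355, 0.0073]
ee_rot: [[0.094, 0.996, 0.0], [0.996, -0.094, -0.0], [-0.0, 0.0, -1.0]]
wrist_force: [0.4, 0.2, 1.2]
gripper_width: 0.697
time_s: 61.7
tcp_pos: [0.455, -0.336, 0.0073]
ee_rot: [[0.095, 0.995, 0.0], [0.995, -0.095, -0.0], [-0.0, 0.0, -1.0]]
wrist_force: [-2.2, -0.4, 4.6]
gripper_width: 0.318
```

```bash
python3 -m creep '[[0,0,-10,0,0,0,0.1],[0,0,-30,0,0,0,0.1],[0,0,-40,0,0,0,0.1],[0,0,-40,0,0,-9.8,0.1],[0,0,-30,0,0,0,0.1],[20,14,0,0,0,0,0.1],[34,26,0,0,0,0,0.1],[40,30,0,0,0,0,0.1],[40,30,0,0,0,0,0.1],[34,26,0,0,0,0,0.1]]'
python3 -m creep '[[20,15,0,0,0,0,0.1],[6,4.5,0,0,0,0,0.1],[0,0,0,0,0,0,0.1],[0,0,30,0,0,0,0.1],[0,0,40,0,0,0,0.1],[0,0,35,0,0,0,0.1],[0,0,25,0,0,0,0.1],[0,0,8,0,0,0,0.1],[0,0,2,0,0,0,0.1],[0,0,0,0,0,0,0.1]]'
```

```text
time_s: 62.95
tcp_pos: [0.5683, -0.157, 0.1571]
ee_rot: [[-0.076, 0.997, -0.0], [0.997, 0.076, 0.0], [0.001, -0.0, -1.0]]
wrist_force: [1.1, -0.5, -0.3]
gripper_width: 0.317
time_s: 64.2
tcp_pos: [0.586, -0.1318, 0.0182]
ee_rot: [[-0.075, 0.997, 0.002], [0.997, 0.075, -0.0], [-0.0, 0.002, -1.0]]
wrist_force: [-1.0, -0.4, -0.1]
gripper_width: 0.315
```

```bash
python3 -m creep '[[0,0,2,0,0,0,0.1],[0,0,1.5,0,0,0,0.1],[0,0,1,0,0,0,0.1],[0,0,0.4,0,0,0,0.1],[0,0,0,0,0,0,0.1],[0,0,0,0,0,0,0.1],[0,0,0,0,0,0,0.1],[0,0,0,0,0,0,0.1],[0,0,0,0,0,0,0.1],[0,0,0,0,0,0,0.1]]'
```

```text
time_s: 65.45
tcp_pos: [0.5853, -0.1314, 0.0123]
ee_rot: [[-0.075, 0.997, 0.0], [0.997, 0.075, 0.0], [0.0, 0.0, -1.0]]
wrist_force: [-2.0, 1.5, 4.4]
gripper_width: 0.318
```

```bash
python3 -m creep '[[0,0,0,0,0,0,0.3],[0,0,0,0,0,0,0.38],[0,0,0,0,0,0,0.46],[0,0,0,0,0,0,0.46],[0,0,-5,0,0,0,0.46],[0,0,-20,0,0,0,0.46],[0,0,-40,0,0,0,0.46],[0,0,-45,0,0,0,0.46],[0,0,-45,0,0,0,0.46],[0,0,-45,0,0,0,0.46]]'
python3 -m creep '[[0,0,-45,0,0,0,0.3],[0,0,-43,0,0,0,0],[0,0,0,0,0,0,0],[20,36,0,0,0,0,0],[21,40,0,0,0,0,0],[20,40,0,0,0,0,0],[0.8,0.6,0,0,0,0,0],[0,0,0,0,0,0,0],[0,0,0,0,0,0,0],[0,0,0,0,0,0,0]]'
python3 - <<'E'
from h import *
W=cam('wrist');cv2.imwrite('pics/w11.png',W['color']);s=sense();print(s['tcp_pos'],s['ee_rot'][:,0].round(3).tolist());wagons(W)
E
```

```text
time_s: 66.7
tcp_pos: [0.5851, -0.1315, 0.2141]
ee_rot: [[-0.075, 0.997, 0.001], [0.997, 0.075, 0.0], [-0.0, 0.001, -1.0]]
wrist_force: [0.8, 0.4, -1.3]
gripper_width: 0.46
time_s: 67.95
tcp_pos: [0.6963, -0.0617, 0.301]
ee_rot: [[-0.075, 0.997, 0.001], [0.997, 0.075, 0.0], [0.0, 0.001, -1.0]]
wrist_force: [-0.3, -0.1, -0.4]
gripper_width: 0.005
[ 0.69640605 -0.06166064  0.30096985] [-0.075, 0.997, 0.0]
[276, 72] c 583.9 -129.9 size 56 29 long-axis deg 3.9
[325, 73] c 581.0 -68.6 size 55 28 long-axis deg 4.3
[372, 77] c 580.0 -7.6 size 56 30 long-axis deg 4.3
[206, 193] c 747.8 -225.5 size 74 38 long-axis deg 73.6
```

View pics/w11.png

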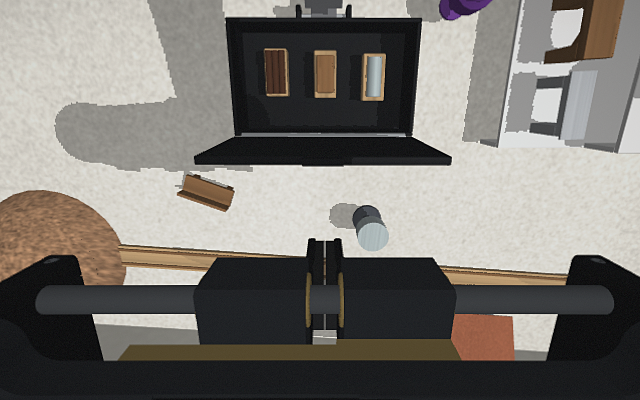

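All three wagons stand on their wheels in the box (275,72; 325,73; 372,77). The lid is open, its edge at row 160. I'll go down behind it and begin pushing.

```bash
python3 -m creep '[[0,0,25,0,0,0,0],[0,0,35,0,0,0,0],[0,0,35,0,0,0,0],[0,0,20,0,0,0,0],[0,0,9,0,0,0,0],[0,0,0,0,0,0,0],[0,-6,0,0,0,0,0],[0,-6,0,0,0,0,0],[0,-6,0,0,0,0,0],[0,-6,0,0,0,0,0]]'
python3 -m creep '[[0,-6,0,0,0,0,0],[0,-6,0,0,0,0,0],[0,-6,0,0,0,0,0],[0,-6,0.5,0,0,0,0],[0,-6,0.5,0,0,0,0],[0,-6,0.7,0,0,0,0],[0,0,0,0,0,0,0],[0,0,0,0,0,0,0],[0,0,0,0,0,0,0],[0,0,0,0,0,0,0]]'
```

```text
time_s: 69.25
tcp_pos: [0.6731, -0.0629, 0.1768]
ee_rot: [[-0.075, 0.997, 0.002], [0.997, 0.075, 0.0], [-0.0, 0.002, -1.0]]
wrist_force: [2.2, 0.1, 0.8]
gripper_width: 0.007
time_s: 70.5
tcp_pos: [0.6372, -0.0655, 0.1744]
ee_rot: [[-0.075, 0.997, -0.0], [0.997, 0.075, 0.0], [0.0, -0.0, -1.0]]
wrist_force: [1.5, 0.1, -0.7]
gripper_width: 0.004
```

```bash
python3 -m creep '[[0,-8,2.4,0,0,0,0],[0,-8,2.8,0,0,0,0],[0,-8,3.2,0,0,0,0],[0,-8,4.8,0,0,0,0],[0,-8,5.4,0,0,0,0],[0,-8.5,5.8,0,0,0,0],[0,-7,7,0,0,0,0],[0,-6.5,7.5,0,0,0,0],[0,-6,7.5,0,0,0,0],[0,0,0,0,0,0,0]]'
python3 -m creep '[[0,-5,8,0,0,0,0],[0,-4.5,9,0,0,0,0],[0,-3.5,9,0,0,0,0],[0,-2,6,0,0,0,0],[0,-1.5,6,0,0,0,0],[0,-1,5,0,0,0,0],[0,0,0,0,0,0,0],[0,0,0,0,0,0,0],[0,0,0,0,0,0,0],[0,0,0,0,0,0,0]]'
```

```text
time_s: 71.75
tcp_pos: [0.5683, -0.0708, 0.1272]
ee_rot: [[-0.075, 0.997, -0.002], [0.997, 0.075, -0.0], [-0.0, -0.002, -1.0]]
wrist_force: [0.9, 0.9, 0.7]
gripper_width: 0.008
time_s: 73.0
tcp_pos: [0.5519, -0.072, 0.0852]
ee_rot: [[-0.075, 0.997, 0.0], [0.997, 0.075, 0.0], [0.0, 0.0, -1.0]]
wrist_force: [0.9, -0.8, 2.1]
gripper_width: 0.005
```

```bash
python3 -m creep '[[0,-0.5,3,0,0,0,0],[0,0,3,0,0,0,0],[0,0,2,0,0,0,0],[0,0,1.5,0,0,0,0],[0,0,1,0,0,0,0],[0,0,0.5,0,0,0,0],[0,0,0,0,0,0,0],[0,0,0,0,0,0,0],[0,0,0,0,0,0,0],[0,0,0,0,0,0,0]]'
```

```text
time_s: 74.25
tcp_pos: [0.5513, -0.0721, 0.0741]
ee_rot: [[-0.075, 0.997, -0.0], [0.997, 0.075, -0.0], [-0.0, -0.0, -1.0]]
wrist_force: [-1.4, -0.9, 2.2]
gripper_width: 0.004
```

```bash
python3 -m creep '[[0,0,0.4,0,0,0,0],[0,0,0.4,0,0,0,0],[0,0,0.3,0,0,0,0],[0,0,0,0,0,0,0],[0,0,0,0,0,0,0],[0,0,0,0,0,0,0],[0,0,0,0,0,0,0],[0,0,0,0,0,0,0],[0,0,0,0,0,0,0],[0,0,0,0,0,0,0]]'
python3 -m creep '[[0,0,0.4,0,0,0,0],[0,0,0,0,0,0,0],[0,0,0,0,0,0,0],[0,0,0,0,0,0,0],[0,0,0,0,0,0,0],[0,0,0,0,0,0,0],[0,0,0,0,0,0,0],[0,0,0,0,0,0,0],[0,0,0,0,0,0,0],[0,0,0,0,0,0,0]]'
```

```text
time_s: 75.5
tcp_pos: [0.5513, -0.0721, 0.0732]
ee_rot: [[-0.075, 0.997, -0.0], [0.997, 0.075, -0.0], [-0.0, -0.0, -1.0]]
wrist_force: [-3.2, 0.6, 4.7]
gripper_width: 0.007
time_s: 76.75
tcp_pos: [0.5514, -0.0721, 0.0731]
ee_rot: [[-0.075, 0.997, 0.0], [0.997, 0.075, -0.0], [-0.0, 0.0, -1.0]]
wrist_force: [-4.6, 0.1, 6.5]
gripper_width: 0.004
```

```bash
python3 -m creep '[[0,0,0.4,0,0,0,0],[0,0,0,0,0,0,0],[0,0,0.4,0,0,0,0],[0,0,0,0,0,0,0],[0,0,0.3,0,0,0,0],[0,0,0,0,0,0,0],[0,0,0,0,0,0,0],[0,0,0,0,0,0,0],[0,0,0,0,0,0,0],[0,0,0,0,0,0,0]]'
```

```text
time_s: 78.0
tcp_pos: [0.5513, -0.0721, 0.0727]
ee_rot: [[-0.076, 0.997, 0.0], [0.997, 0.076, -0.0], [-0.0, 0.0, -1.0]]
wrist_force: [-4.7, 1.0, 10.5]
gripper_width: 0.004
```

The lid is at its stop with 10.5 N on it. I'll lift slowly and see whether the latch holds.

```bash
python3 -m creep '[[0,0,-1,0,0,0,0],[0,0,-1,0,0,0,0],[0,0,-2,0,0,0,0],[0,0,-2,0,0,0,0],[0,0,-2,0,0,0,0],[0,0,-2,0,0,0,0],[0,0,0,0,0,0,0],[0,0,0,0,0,0,0],[0,0,0,0,0,0,0],[0,0,0,0,0,0,0]]'
python3 - <<'E'
from h import *
s=cam('scene');print(sense()['wrist_force'].round(1));cv2.imwrite('pics/s12.png',cv2.resize(s['color'][110:310,200:420],(770,600),interpolation=3)[:, :])
E
```

```text
time_s: 79.25
tcp_pos: [0.5513, -0.0721, 0.0814]
ee_rot: [[-0.075, 0.997, -0.0], [0.997, 0.075, -0.0], [-0.0, -0.0, -1.0]]
wrist_force: [-0.1, -0.4, -0.1]
gripper_width: 0.006
[-0.7  0.8  0.7]
```

View pics/s12.png

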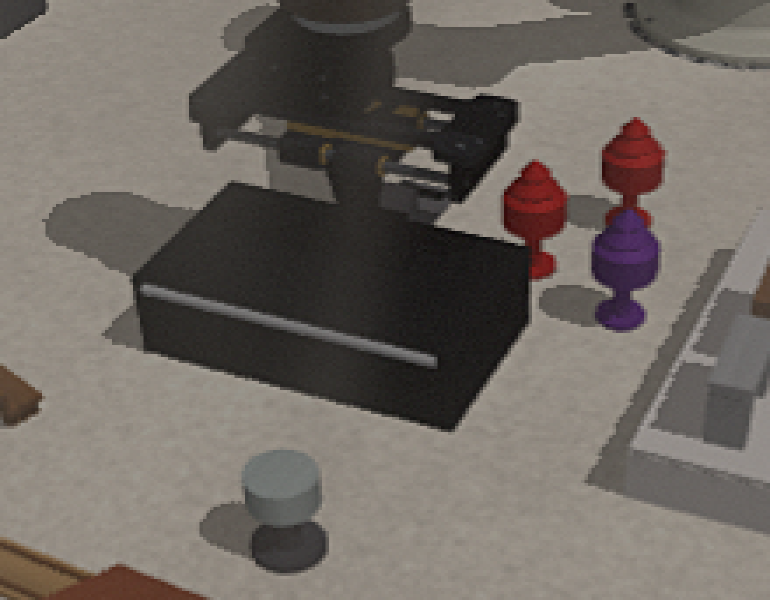

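Force is near zero and the lid lies flat, so the latch seems to hold. I'll rise straight up, clear the box towards the robot's right, and check once more.

```bash
python3 -m creep '[[0,0,-10,0,0,0,0],[0,0,-20,0,0,0,0],[0,0,-30,0,0,0,0],[0,0,-40,0,0,0,0],[0,0,-40,0,0,0,0],[0,0,-40,0,0,0,0],[0,0,0,0,0,0,0],[0,0,0,0,0,0,0],[0,0,0,0,0,0,0],[0,0,0,0,0,0,0]]'
python3 -m creep '[[-40,0,0,0,0,0,0],[-40,0,0,0,0,0,0],[-40,0,0,0,0,0,0],[-40,0,0,0,0,0,0],[-40,0,0,0,0,0,0],[0,0,0,0,0,0,0],[0,0,0,0,0,0,0],[0,0,0,0,0,0,0],[0,0,0,0,0,0,0],[0,0,0,0,0,0,0]]'
python3 - <<'E'
from h import *
T=cam('top');S=cam('scene');print(sense()['tcp_pos'].round(3),sense()['wrist_force'].round(1))
cv2.imwrite('pics/f.png',np.hstack([cv2.resize(S['color'][110:330,190:540],(440,277)),cv2.resize(T['color'][70:330,150:470],(341,277))]))
for n,z in dict(tram=.07,viaduct=.08,portal=.08,hut=.03,bench=.03,tower=.04).items(): print(n,[(round(d['p'],2),at_z(T,d['xy'],z)[:2].round(3).tolist()) for d in find_in('top',n)[:2]])
E
```

```text
time_s: 80.55
tcp_pos: [0.551, -0.0721, 0.2605]
ee_rot: [[-0.075, 0.997, -0.002], [0.997, 0.075, -0.0], [-0.0, -0.002, -1.0]]
wrist_force: [0.0, 0.6, 0.1]
gripper_width: 0.007
time_s: 81.8
tcp_pos: [0.5666, -0.2709, 0.2617]
ee_rot: [[-0.076, 0.997, 0.0], [0.997, 0.076, -0.0], [-0.0, 0.0, -1.0]]
wrist_force: [-0.2, -1.0, 0.7]
gripper_width: 0.005
[ 0.566 -0.271  0.262] [-0.6  0.1  0.1]
tram [(0.9, [0.413, 0.196])]
viaduct [(0.98, [0.516, 0.208])]
portal [(0.89, [0.597, 0.203])]
hut []
bench []
tower [(0.92, [0.779, 0.008])]
```

View pics/f.png

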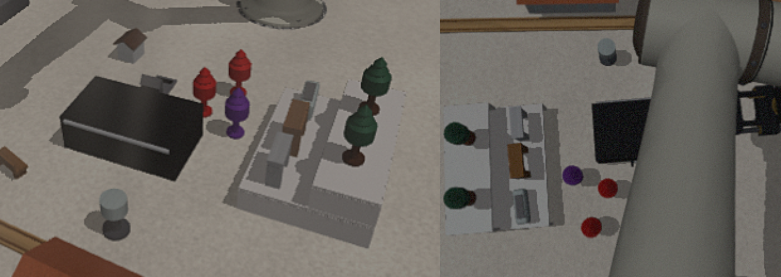

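The lid is shut and latched (box at 135,125), both firs stand on the upper shelf (375,85 and 360,135), and the models in view are where they were. I'm handing in.

```bash
python3 -c "
from station import finish_job; print(finish_job())"
```

```text
the job is handed in; nothing more can be done
None
```

The job is done and handed in at about 82 s of the 210 s allowed.

- **Firs:** two green firs were on the lid. I carried each one upright to the upper shelf, and both still stood there in the last picture.
- **Opening the box:** I pressed the latch pad and the lid sprang fully open with nothing touching it.
- **Wagons:** all three (logs, tank, crate) were there. The tank wagon got knocked a few centimetres, so I measured it again before picking it up. A wrist picture before closing showed all three upright on the box floor.
- **Closing the box:** I pushed the lid over from behind and pressed it to its stop with about 10.5 N. After I let go, the lid stayed flat for the roughly 2.5 s up to the last picture, so the latch appears to hold. I had no direct reading of the latch angle.
- **Other models:** the tram, viaduct, portal and tower measured within about 7 mm of their first positions, about what the network's scatter would explain. The network did not find the hut and bench in the last top picture. In the last scene picture the hut was visible and looked unmoved, and the bench showed only partly, at the edge.

No check failed outright. One disagreed: the box position I first estimated was about 4 mm off in the wrist picture, and I corrected for that before placing the wagons.

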